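# Load a steel column into the heater block

### The arm

A 7-joint arm with a two-finger parallel gripper is mounted at the origin on a cart in front of the work surface, level with it; the furniture and walls round the work are solid. World frame = base frame: x ahead of the robot, y to its left, z up, the work surface at z = 0. Lengths are in m, angles in rad, forces in N, time in s.
With the tool pointing down it reaches from about 0.4 to 0.85 m from the base axis. Payload 10.4 kg.
Tool frame: the origin (TCP) lies on the centre line of the jaws, within the pads' length; the fingertips stand 8 mm ahead of it and the grasp point (between the pads) lies 11 mm behind it (r.finger_overhang is the distance from the TCP to the fingertips, in m); z points along the fingers, y is the line along which they close (so a half turn about z gives the same grasp; the last joint's range is limited). The gripper opens to 87 mm and grips with 3 to 60 N. Pads are 19 mm wide; open, the fingers measure 117 mm over their backs; the gripper's body (75 mm by 190 mm) begins 51 mm behind the grasp point.
Start: joints at [1.279, 0.332, -0.065, 1.46, 0.022, 1.35, -0.088], TCP at [0.166, -0.603, 0.231] pointing down, gripper open.
Joint ranges: [-2.6, 2.6], [-0.5, 2.12], [-1.47, 1.34], [0.16, 2.42], [-1.27, 4.41], [0.06, 2.06], [-2.6, 2.6]. Speed limits (rad/s): [2.22, 2.22, 2.79, 2.79, 3.14, 3.14, 3.14].

### API

Orientations are given as a unit quaternion [x, y, z, w].
In Python, from bench import r, vision gives the robot as it stands.
- The arm moves only by the tool drive_tool, never from a script. Its argument "series" is a list of rows, each a list of 2 entries, a list of its own where there are three numbers: the shift along the world's x, y, z in cm, then the turn about the world's z in degrees. A call has exactly 10 rows; each row shifts and turns the commanded pose from where the row before left it; what a row does not reach is not made up. A row lasts 1/8 s, in which the tool goes at most 62.5 mm and 10.7 degrees, less where a joint would pass 70% of its speed; a pose out of reach is approached as far as the arm can. A call with a gripper value outside its range is refused whole. "hand" is the closure, from 0 (fully open) to 1 (shut), set as the call begins (left out, the last holds). The fingers move at their own pace and stop on an object; "newtons" is the grip in N (left out, the last holds). Time passes only in rows, so rows that do not move let the fingers close, or fill a call up. It gives the time, the measured TCP pose, the force, the opening and the grip force at its end, in the units of the state.
- r.read_state(): the state, without advancing time (a new reading comes with each control period).
- vision.camera(name): name is "scene" or "top" or "wrist"; returns a dict with "color" (384x512x3 uint8, red, green, blue), "intrinsics" (3x3 intrinsics, pixels), "k1" (the pictures are not rectified: a ray, as slopes to the right and down, at radius r is drawn at 1 + k1 r^2 times it, then the intrinsics apply), "R" (3x3) and "t" (3): a world point X has camera coordinates R X + t; the wrist camera has in their place "mount" (4x4, takes a point from camera to tool coordinates, whose origin is the TCP and whose axes are the flange's). Camera axes: x right, y down, z forward; pixel columns grow to the right and rows downward; lengths in m; the calibration is good to about 2 mm. A picture is of the moment at which its call begins: read the wrist's pose just before it. There is no depth.
- r.close_job(): hands the job in; it is judged then, once.
The state is a dict: "time": time; "joint_positions": joint angles; "joint_vel": joint speeds; "joint_torque": joint torques, N m; "ee_pos": TCP position; "eef_rot": TCP orientation; "ft_force": force on the tool from outside, world axes, zero at the start; "torque": the same for the moment, N m; "width": finger opening in m; "grip_force": force on a finger pad.
Only numpy, scipy, OpenCV 4.12 (cv2) and the standard library are available. Lean on these libraries where they do the work, as an engineer would, in place of code of your own. Each camera call takes 0.05 s, during which the arm holds its last target. There are 200 camera calls.

### The job

Load the steel column that lies in the cradle into the heater block: grip it by the middle of its thin shaft and push it about half-way into the bore, let go of it there, then take it again further back by its thick head and push it fully home, until the head's shoulder bears on the ring round the bore; keep it pressed there firmly (about 18 N) for half a second. Never ram or force it (stay under 30 N); leave it home, released, and do not drop it or disturb the other things on the bench.

Things in the scene. Friction and masses are not known exactly. Their poses are not given: they have to be found in the camera images.
- column: The loose column, plain steel, about 0.16 kg: round shaft 14 mm in diameter, 130 mm long with tapered tip, and a thick knurled head 26 mm in diameter, 28 mm long at its back. Origin on the axis at the shoulder (where shaft meets head); x axis along the shaft to the tip (tip at x = +130 mm, back of head at -28 mm). Starts level in the cradle, its axis 45 mm above the bench.
- column_tip (a point): Centre of the tip of the column's shaft, on its axis.
- column_shoulder (a point): Centre of the shoulder of the head (face that must bear on the ring), on the column's axis; the same point as the column's origin.
- cradle: Fixed grey plastic cradle: base 136 x 56 x 8 mm with two V saddles, 10 mm thick, about 31 mm across, 50 mm either side of its middle along its x axis. Origin: middle of the underside. The column lies in the Vs along the cradle's x axis, its shaft centred within 6 mm; the shaft is free between the saddles and lifts straight up.
- heater_block: Fixed aluminium block, 132 mm long (x), 82 wide (y) with side covers, 76 high. A round bore, 15.8 mm wide with a 2 mm chamfer, runs right through along its x axis, 45 mm above the bench. Origin: middle of the underside. The mouth is in the end that looks to -x of the block; the column goes in along the block's +x.
- bore_mouth (a point): Centre of the front face of the seat ring, on the bore's axis, 45 mm above the bench; axes as the heater block's (x into the bore). Home: the column's shoulder is at this point. A hidden spring shoe in the bore's roof, about 34 mm in, drags on the shaft from there on (roughly 2 to 8 N) and keeps the column where it is left; let go half-way, its head sags a few mm.
- seat_ring: Dark steel ring round the mouth, fixed to the block and standing 4 mm proud of its end, 34 mm outer and 20 mm inner diameter, rigid: the head's shoulder seats on it. Origin at the middle of its back face.
- petri_dish: Bystander: covered dish 93 mm across, 17 mm high, on the bench.
- sticky_pad: Bystander: square note pad 78 x 78 x 10 mm.
- slide_box: Bystander: flat box 96 x 165 x 34 mm.
- gel_tube: Bystander: lying squeeze tube 40 x 136 x 27 mm.
- sample_cup_red: Bystander: lidded sample cup 58 mm across, 70 mm high.
- timer: Bystander: small timer 66 x 66 x 18 mm.
- oil_dropper: Bystander: dropper bottle 34 mm across, 102 mm high.

How it is judged:
On the way, in this order (a step that is already met when the one before it is completed fails the run):
1. the column, gripped on its shaft (at least 30 mm ahead of the shoulder), has its tip 35 to 95 mm inside the mouth (contact force between the fingers and column above 1 N and x of the grasp point in the frame of column above 0.03 m and x of column_tip in the frame of bore_mouth between 0.035 and 0.095 m and angle between the x axis of column and the x axis of heater_block, either way round below 0.15 rad), for 0.1 s.
2. the column is let go while its tip is 35 to 95 mm inside the mouth (contact force between the fingers and column below 0.05 N and x of column_tip in the frame of bore_mouth between 0.035 and 0.095 m), for 0.2 s.
3. gripped by its head, the column is home and its shoulder is pressed on the seat ring with more than 8 N for 0.2 s (contact force between the fingers and column above 1 N and x of the grasp point in the frame of column between -0.034 and 0.008 m and contact force between column and seat_ring above 8 N and distance between column_shoulder and bore_mouth below 0.003 m), for 0.2 s.
At the end, for the whole second after the job is handed in: The column is in the bore, in line with it (within 0.05 rad), its shoulder within 2 mm of the face of the seat ring along the bore and within 3 mm of the mouth's centre in all, at rest and released (distance between column_shoulder and bore_mouth below 0.003 m and x of column_shoulder in the frame of bore_mouth above -0.002 m and angle between the x axis of column and the x axis of heater_block, either way round below 0.05 rad and linear speed of column below 0.01 m/s and contact force between the fingers and column below 0.05 N); the robot touches nothing.
It fails at once if the column is pressed on the heater block (ring and shoe included) with more than 45 N, all contacts added up (contact force between column and heater_block above 45 N).
It fails at once if the column is dropped (its middle below 20 mm) (height (world z) of column below 0.02 m).
It fails at once if a bystander is moved more than 30 mm (distance of any of petri_dish, sticky_pad, slide_box, gel_tube, sample_cup_red, timer, oil_dropper from where it was at the start of the episode above 0.03 m).
It also fails if it takes over 67 s, if anything falls off the work surface, if the arm or the gripper's body presses on something with over 40 N, if the wrist force passes 120 N, or if a joint passes its speed limit or range.

## Working session

There is one attempt and no reset: what is moved stays moved. The work goes in short steps, Python scripts to look and compute and a tool call to move; the robot and the scene stay as the last step left them, time stands still between calls to the robot, and variables do not carry over. Pictures are saved under pics/ and viewed, at most 10 in all, crops included, and the job is handed in when it is done.

Besides the shell and the picture viewer there is one more tool, called after "Request:" in YAML: its name, and indented under it one key for each argument. drive_tool: Moves the arm, as the interface text tells. Its arguments: {"type":"object","properties":{"series":{"type":"array"},"hand":{"type":"number"},"newtons":{"type":"number"}},"required":["series"]}

```bash
mkdir -p pics; cat > h.py <<'E'
import numpy as np, cv2
from bench import r, vision
from scipy.spatial.transform import Rotation as Ro
def shot(name,fn=None):
    s=r.read_state(); c=vision.camera(name)
    if name=="wrist":
        T=np.eye(4);T[:3,:3]=Ro.from_quat(s["eef_rot"]).as_matrix();T[:3,3]=s["ee_pos"]
        M=T@np.array(c["mount"]);c["R"]=M[:3,:3].T;c["t"]=-M[:3,:3].T@M[:3,3]
    c={k:np.array(v) if k!="k1" else v for k,v in c.items()}
    if fn: cv2.imwrite(fn,c["color"][:,:,::-1])
    return c
def ray(c,uv):
    K=c["intrinsics"]
    p=cv2.undistortPoints(np.array([[uv]],float),K,np.array([c["k1"],0,0,0,0.]))[0,0]
    return -c["R"].T@c["t"], c["R"].T@np.array([p[0],p[1],1])
def onz(c,uv,z):
    o,d=ray(c,uv); return o+d*(z-o[2])/d[2]
def proj(c,X):
    return cv2.projectPoints(np.array([X],float),cv2.Rodrigues(c["R"])[0],c["t"],c["intrinsics"],np.array([c["k1"],0,0,0,0.]))[0][0,0]
E
python3 - <<'E'
from h import *
s=r.read_state();print({k:np.round(v,3) for k,v in s.items()})
for n in("top","scene","wrist"):
    c=shot(n,f"pics/{n}0.png");print(n,-c["R"].T@c["t"])
E
```

```text
{'time': np.float64(0.0), 'joint_positions': array([ 1.279,  0.333, -0.065,  1.461,  0.022,  1.35 , -0.089]), 'joint_vel': array([ 0.   ,  0.   ,  0.001,  0.001, -0.   , -0.001,  0.001]), 'joint_torque': array([ 0.0000e+00, -6.2327e+01,  2.5000e-02, -3.8990e+01, -6.1000e-02,
        4.0000e-02,  0.0000e+00]), 'ee_pos': array([ 0.166, -0.602,  0.23 ]), 'eef_rot': array([ 0.991,  0.134, -0.   , -0.001]), 'ft_force': array([-0.378,  0.654,  0.081]), 'torque': array([ 0.007, -0.038, -0.003]), 'grip_force': np.float64(0.0), 'width': np.float64(0.087)}
top [ 0.43418209 -0.07217068  1.28916992]
scene [0.0460416  0.91344122 0.85411451]
wrist [ 0.23983376 -0.58241621  0.38514739]
```

View pics/top0.png

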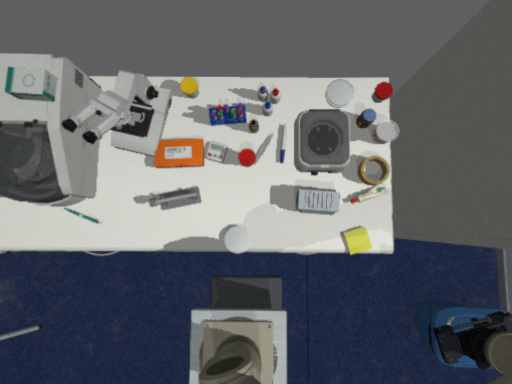

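View pics/scene0.png

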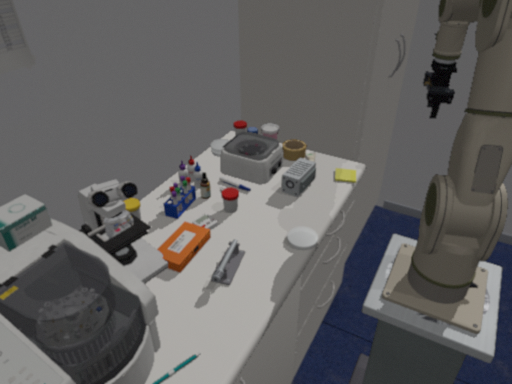

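The top view shows the cradle with the column at about (178,198) and the heater block at about (318,200). In the scene view, the ring on the block's +y end is at about (292,183).

```bash
python3 - <<'E'
from h import *
a=cv2.imread("pics/top0.png");b=cv2.imread("pics/scene0.png")
A=cv2.resize(a[175:225,140:210],None,fx=5.5,fy=5.5,interpolation=2);B=cv2.resize(a[175:225,285:355],None,fx=5.5,fy=5.5,interpolation=2)
C=cv2.resize(b[225:295,190:260],(385,320),interpolation=2);D=cv2.resize(b[145:205,265:335],(385,320),interpolation=2)
A=cv2.resize(A,(385,275));B=cv2.resize(B,(385,275))
cv2.imwrite("pics/crop.png",np.vstack([np.hstack([A,B]),np.hstack([C,D])]))
c=shot("top")
for uv in [(150,199),(200,197),(180,198),(298,200),(338,200),(236,238),(357,240)]: print(uv,onz(c,uv,.045).round(3))
E
```

```text
(150, 199) [0.516 0.298 0.045]
(200, 197) [0.524 0.131 0.045]
(180, 198) [0.52  0.198 0.045]
(298, 200) [ 0.516 -0.196  0.045]
(338, 200) [ 0.517 -0.328  0.045]
(236, 238) [0.389 0.009 0.045]
(357, 240) [ 0.387 -0.388  0.045]
```

View pics/crop.png

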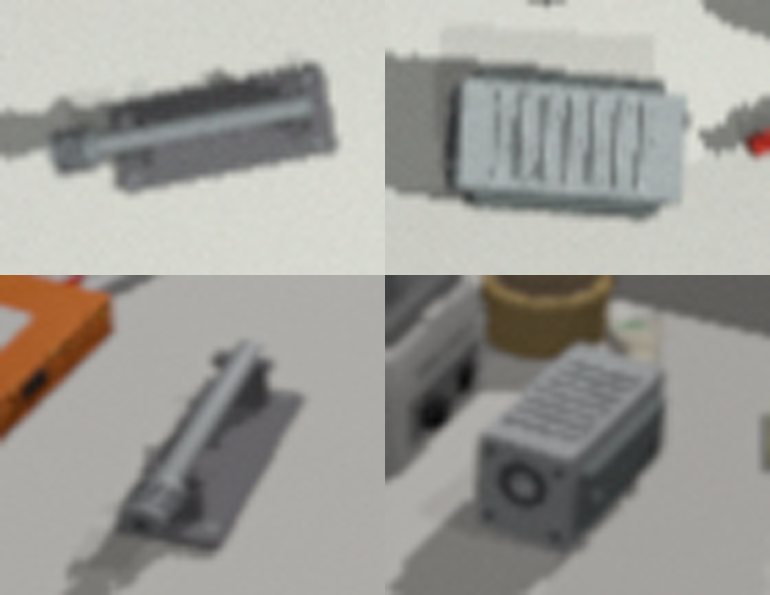

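The column's head is at the +y end with the tip toward -y, turned about 10°. The block's mouth faces +y, turned about 4° the other way. I'll go above the mouth and look from close by.

Request:
drive_tool:
  series:
    - [[3.5,3.2,0.3],8.5]
    - [[3.5,3.2,0.3],8.5]
    - [[3.5,3.2,0.3],8.5]
    - [[3.5,3.2,0.3],8.5]
    - [[3.5,3.2,0.3],8.5]
    - [[3.5,3.2,0.3],8.5]
    - [[3.5,3.2,0.3],8.5]
    - [[3.5,3.2,0.3],8.5]
    - [[3.5,3.2,0.3],8.5]
    - [[3.5,3.2,0.3],8.5]
  hand: 0
  newtons: 20

```text
time: 1.45
ee_pos: [0.5169, -0.2815, 0.2606]
eef_rot: [0.638, 0.77, -0.0, 0.0]
ft_force: [0.8, -0.2, 0.3]
width: 0.087
grip_force: 0.0
```

```bash
python3 - <<'E'
from h import *
s=r.read_state();print(s["ee_pos"],s["eef_rot"],s["joint_positions"])
c=shot("wrist","pics/w1.png");print(-c["R"].T@c["t"],c["R"])
E
```

```text
[ 0.51686841 -0.28151659  0.26064502] [ 6.38328175e-01  7.69764339e-01 -3.88866770e-05  3.32968082e-05] [ 0.84004579  0.27955197 -0.51255786  1.49468819  0.13776828  1.4032931
  0.50727544]
[ 0.50096774 -0.20548643  0.41594268] [[ 9.82623987e-01  1.85606681e-01 -5.09536119e-04]
 [ 1.78085502e-01 -9.42025266e-01  2.84383460e-01]
 [ 5.23034741e-02 -2.79532750e-01 -9.58710482e-01]]
```

View pics/w1.png

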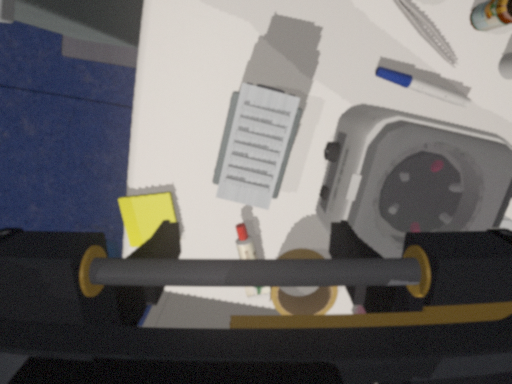

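The wrist view shows the block from above: its top face has corners at about (247,84), (299,96), (270,208) and (220,200), with the mouth end at the top of the image. I'll measure it and move on so the camera sees the ring and then the column.

```bash
python3 - <<'E'
from h import *
im=cv2.imread("pics/w1.png")
c=shot("wrist")
for z in (.076,):
    P=[onz(c,p,z) for p in [(247,84),(299,96),(270,208),(220,200)]]
    P=np.array(P);print(P.round(4)); print(np.linalg.norm(P-np.roll(P,-1,0),axis=1))
    m=(P[0]+P[1])/2; b=(P[2]+P[3])/2; print(m,b,(m+b)/2,np.degrees(np.arctan2((b-m)[1],(b-m)[0])))
t=shot("top")
A,B=[onz(t,p,.045) for p in [(140+70/5.5,175+148/5.5),(140+308/5.5,175+104/5.5)]]
print(A,B,np.degrees(np.arctan2(*(B-A)[[1,0]])))
E
```

```text
[[ 0.4941 -0.1871  0.076 ]
 [ 0.551  -0.1879  0.076 ]
 [ 0.5478 -0.3186  0.076 ]
 [ 0.4883 -0.3205  0.076 ]]
[0.05694413 0.13067687 0.05947923 0.13353945]
[ 0.52257396 -0.18751032  0.076     ] [ 0.51802723 -0.3195347   0.076     ] [ 0.5203006  -0.25352251  0.076     ] -91.97240578120051
[0.50602586 0.2885982  0.045     ] [0.53385092 0.14511747 0.045     ] -79.02492372333735
```

Request:
drive_tool:
  series:
    - [[0,3.2,0],0]
    - [[0,3.2,0],0]
    - [[0,3.2,0],0]
    - [[0,3.2,0],0]
    - [[0,3.2,0],0]
    - [[0,2,0],0]
    - [[0,0,0],0]
    - [[0,0,0],0]
    - [[0,0,0],0]
    - [[0,0,0],0]

```text
time: 2.85
ee_pos: [0.516, -0.1033, 0.2604]
eef_rot: [0.641, 0.768, -0.0, -0.0]
ft_force: [0.0, 0.5, 0.4]
width: 0.0869
grip_force: 0.0
```

```bash
python3 - <<'E'
from h import *
s=r.read_state();print(s["ee_pos"],s["eef_rot"])
c=shot("wrist","pics/w2.png");np.savez("w2.npz",**c)
E
```

```text
[ 0.51595255 -0.10334668  0.26044127] [ 6.40556589e-01  7.67910965e-01 -5.01725542e-06 -7.86076871e-05]
```

View pics/w2.png

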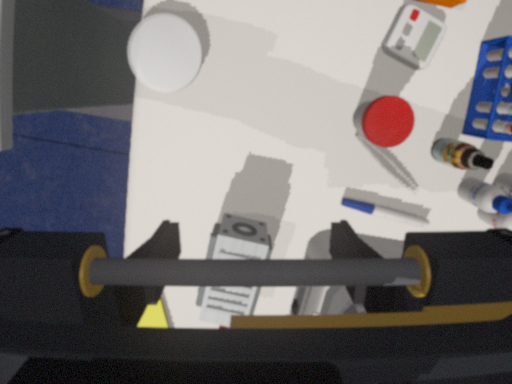

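The ring is visible on the block's front face at about (244,227). Next I move over the column, and meanwhile measure the ring.

Request:
drive_tool:
  series:
    - [[0,5,0],0]
    - [[0,5,0],0]
    - [[0,5,0],0]
    - [[0,5,0],0]
    - [[0,5,0],0]
    - [[0.3,3,0],0.7]
    - [[0,0,0],0]
    - [[0,0,0],0]
    - [[0,0,0],0]
    - [[0,0,0],0]

```text
time: 4.15
ee_pos: [0.5192, 0.1764, 0.2606]
eef_rot: [0.636, 0.772, -0.0, 0.0]
ft_force: [0.0, 0.2, -0.2]
width: 0.0869
grip_force: 0.0
```

```bash
python3 - <<'E'
from h import *
s=r.read_state();print(s["ee_pos"],s["eef_rot"])
c=shot("wrist","pics/w3.png");np.savez("w3.npz",**c)
a=cv2.imread("pics/w2.png")[200:300,190:290];b=cv2.imread("pics/w3.png")[40:240,170:370]
cv2.imwrite("pics/c2.png",np.hstack([cv2.resize(a,(400,400),interpolation=2),cv2.resize(b,(400,400),interpolation=2)]))
E
```

```text
[0.51924607 0.17642029 0.2606354 ] [ 6.36032452e-01  7.71662275e-01 -4.10218208e-05  2.26852634e-04]
```

View pics/c2.png

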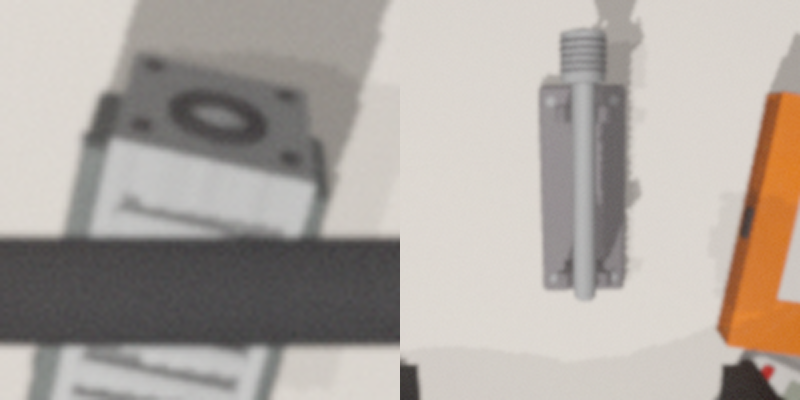

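In the left crop the ring centre is at pixel (244.5,229) of w2. In the right crop the column has its shoulder at about (261.5,80) and tip at (262,188.5) of w3.

```bash
python3 - <<'E'
from h import *
L=lambda f:{k:(v if v.ndim else float(v)) for k,v in np.load(f).items()}
c2,c3=L("w2.npz"),L("w3.npz")
print("mouth",onz(c2,(244.5,229),.045).round(4))
E=[onz(c2,p,.076) for p in[(219.5,234.2),(270,245.5)]];d=E[1]-E[0];print("edge",np.round(E,4),np.degrees(np.arctan2(d[1],d[0])))
g=cv2.cvtColor(c3["color"],7)
# shaft axis: mid between edges per row (head 56-78, shaft 84-185)
h,s,v=[c3["color"][:,:,i].astype(int) for i in range(3)]
S,T,H=[onz(c3,p,.045) for p in[(261.3,80.5),(262,188.5),(261,56)]]
d=T-S;print("sh",S.round(4),"tip",T.round(4),"H",H.round(4),np.linalg.norm(d),np.degrees(np.arctan2(d[1],d[0])))
t=shot("top")
hs=cv2.cvtColor(t["color"],cv2.COLOR_RGB2GRAY)
# block top face yaw/outline in the top view: bright-grey between white bench and dark covers
m=((hs>110)&(hs<205)).astype(np.uint8);mm=np.zeros_like(m);mm[185:216,294:342]=m[185:216,294:342]
cs=max(cv2.findContours(mm,0,2)[0],key=cv2.contourArea);R=cv2.minAreaRect(cs);print(R)
bx=np.array([onz(t,p,.076) for p in cv2.boxPoints(R)]);print(bx.round(4))
E
```

```text
mouth [ 0.5173 -0.1936  0.045 ]
edge [[ 0.4873 -0.192   0.076 ]
 [ 0.5504 -0.1958  0.076 ]] -3.470444352256677
sh [0.5069 0.272  0.045 ] tip [0.5333 0.1449 0.045 ] H [0.5013 0.2983 0.045 ] 0.12987324630788485 -78.24803734020436
((317.0, 200.0), (30.0, 46.0), 90.0)
[[ 0.563  -0.1797  0.076 ]
 [ 0.5641 -0.3288  0.076 ]
 [ 0.4668 -0.3274  0.076 ]
 [ 0.4654 -0.1795  0.076 ]]
```

Request:
drive_tool:
  series:
    - [[0,3.7,0],0.8]
    - [[0,0,-3],0]
    - [[0,0,-3],0]
    - [[0,0,-3],0]
    - [[0,0,-3],0]
    - [[0,0,-3],0]
    - [[0,0,-3],0]
    - [[0,0,-2.5],0]
    - [[0,0,0],0]
    - [[0,0,0],0]

```text
time: 5.5
ee_pos: [0.5196, 0.2147, 0.0567]
eef_rot: [0.63, 0.777, 0.001, 0.0]
ft_force: [0.3, -0.3, 0.9]
width: 0.0873
grip_force: 0.0
```

Request:
drive_tool:
  series:
    - [[0,0,-1.2],0]
    - [[0,0,-1.0],0]
    - [[0,0,0],0]
    - [[0,0,0],0]
    - [[0,0,0],0]
    - [[0,0,0],0]
    - [[0,0,0],0]
    - [[0,0,0],0]
    - [[0,0,0],0]
    - [[0,0,0],0]

```text
time: 6.75
ee_pos: [0.519, 0.2144, 0.0336]
eef_rot: [0.63, 0.777, 0.0, 0.0]
ft_force: [0.0, 0.2, -0.1]
width: 0.0869
grip_force: 0.0
```

Request:
drive_tool:
  series:
    - [[0,0,0],0]
    - [[0,0,0],0]
    - [[0,0,0],0]
    - [[0,0,0],0]
    - [[0,0,0],0]
    - [[0,0,0],0]
    - [[0,0,0],0]
    - [[0,0,0],0]
    - [[0,0,0],0]
    - [[0,0,0],0]
  hand: 1
  newtons: 50

```text
time: 8.0
ee_pos: [0.5202, 0.2147, 0.0341]
eef_rot: [0.63, 0.776, 0.001, 0.001]
ft_force: [5.5, 1.1, -0.0]
width: 0.0126
grip_force: 49.9
```

Request:
drive_tool:
  series:
    - [[0,0,2],0]
    - [[0,0,4],0]
    - [[0,0,4],0]
    - [[0,0,3.6],0]
    - [[-0.5,-4,0],-2]
    - [[-0.7,-5,0],-2.5]
    - [[-0.7,-5,0],-2.5]
    - [[-0.7,-5,0],-2.5]
    - [[-0.7,-5,0],-2.5]
    - [[-0.7,-5,0],-2.5]

```text
time: 9.25
ee_pos: [0.4781, -0.0767, 0.1704]
eef_rot: [0.723, 0.691, -0.0, -0.0]
ft_force: [1.1, -0.6, -1.9]
width: 0.0128
grip_force: 49.9
```

Request:
drive_tool:
  series:
    - [[-0.1,-4,0],0]
    - [[0,-3,0],0]
    - [[0,-1,0],0]
    - [[0,0,0],0]
    - [[0,0,0],0]
    - [[0,0,0],0]
    - [[0,0,0],0]
    - [[0,0,0],0]
    - [[0,0,0],0]
    - [[0,0,0],0]

```text
time: 10.5
ee_pos: [0.478, -0.1556, 0.1696]
eef_rot: [0.723, 0.691, 0.0, 0.0]
ft_force: [-0.0, 0.0, -1.6]
width: 0.0123
grip_force: 49.9
```

```bash
python3 - <<'E'
from h import *
s=r.read_state();print(s["ee_pos"],s["eef_rot"],s["width"])
c=shot("wrist","pics/w4.png");np.savez("w4.npz",**c)
cv2.imwrite("pics/w4b.png",cv2.resize(cv2.imread("pics/w4.png"),(800,600)))
E
```

```text
[ 0.47798937 -0.15560068  0.16957757] [7.22989067e-01 6.90859470e-01 2.88499758e-05 2.28056015e-05] 0.012323776348479884
```

View pics/w4b.png

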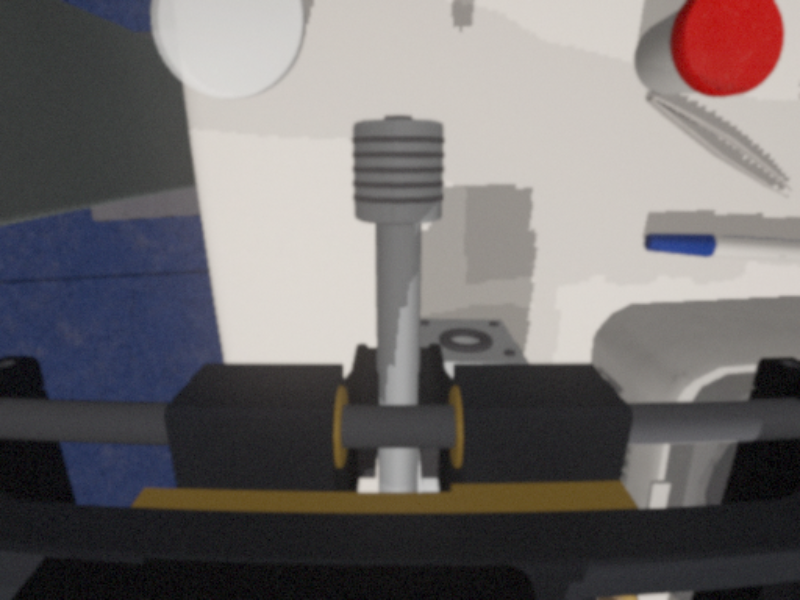

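The column hangs straight in the jaws, along column 398. The ring is visible at about (465,341), which is (297.6,218.2) in raw pixels. I'll fit it together with the w2 view.

```bash
python3 - <<'E'
from h import *
L=lambda f:{k:(v if v.ndim else float(v)) for k,v in np.load(f).items()}
def fit(c,x0,x1,y0,y1,th):
    g=cv2.cvtColor(c["color"],7).astype(np.uint8);g=cv2.cvtColor(c["color"],cv2.COLOR_RGB2GRAY)
    p=cv2.resize(g[y0:y1,x0:x1],None,fx=8,fy=8,interpolation=cv2.INTER_CUBIC)
    t,m=cv2.threshold(p,0,255,cv2.THRESH_BINARY_INV+cv2.THRESH_OTSU)
    k=max(cv2.findContours(m,cv2.RETR_EXTERNAL,cv2.CHAIN_APPROX_NONE)[0],key=cv2.contourArea)
    e=cv2.fitEllipse(k);return (x0+(e[0][0]+.5)/8-.5,y0+(e[0][1]+.5)/8-.5),e[1],t
c2,c4=L("w2.npz"),L("w4.npz")
a=fit(c2,230,260,220,239,0);b=fit(c4,279,317,209,227,0);print(a,b)
M=[]
for c,f in((c2,a),(c4,b)):
    print(onz(c,f[0],.045).round(4));M.append(ray(c,f[0]))
A=sum(np.eye(3)-np.outer(d,d)/(d@d) for o,d in M);B=sum((np.eye(3)-np.outer(d,d)/(d@d))@o for o,d in M)
print("tri",np.linalg.solve(A,B))
# column axis at its head (image) and front plate's bottom edge direction
for z in(.1805,):
    P=[onz(c4,(p[0]/1.5625,p[1]/1.5625),z) for p in[(398.5,121),(398.5,216),(398.5,330)]];print(np.round(P,4))
E=[onz(c4,(p[0]/1.5625,p[1]/1.5625),.076) for p in[(424,362),(525,364)]];d=E[1]-E[0];print(np.round(E,4),np.degrees(np.arctan2(d[1],d[0])))
# long side of block top face, first wrist view edges handled earlier
s=shot("scene");g=s["color"];cv2.imwrite("pics/s4.png",g[:,:,::-1])
print("scene px of guess",proj(s,[.518,-.192,.045]))
E
```

```text
((244.16456699371338, 228.94505405426025), (102.58490753173828, 210.3607635498047), 96.0) ((295.91958808898926, 218.0047025680542), (131.3441619873047, 304.8465576171875), 85.0)
[ 0.5169 -0.1936  0.045 ]
[ 0.5154 -0.1942  0.045 ]
tri [ 0.51764416 -0.20148075  0.02738427]
[[ 0.4806 -0.0698  0.1805]
 [ 0.4794 -0.097   0.1805]
 [ 0.4778 -0.1335  0.1805]]
[[ 0.4897 -0.1934  0.076 ]
 [ 0.5473 -0.1974  0.076 ]] -4.036615143370894
scene px of guess [289.7470093  184.23635185]
```

```bash
python3 - <<'E'
from h import *
# w1 camera rebuilt from pose recorded then
s=shot("wrist")
T=np.eye(4);T[:3,:3]=Ro.from_quat([.638328,.769764,-3.9e-5,3.3e-5]).as_matrix();T[:3,3]=[.516868,-.281517,.260645]
M=T@s["mount"];s["R"]=M[:3,:3].T;s["t"]=-M[:3,:3].T@M[:3,3]
im=cv2.imread("pics/w1.png");g=cv2.GaussianBlur(cv2.cvtColor(im,6),(3,3),0).astype(float)
# side edges of light top face: strongest gradient along rows, near the rough lines
def edge(pa,pb,sign):
    P=[]
    for v in range(100,196,2):
        u=pa[0]+(pb[0]-pa[0])*(v-pa[1])/(pb[1]-pa[1])
        us=np.arange(int(u)-6,int(u)+7);gr=sign*(g[v,us+1]-g[v,us-1]);i=gr.argmax()
        P.append(onz(s,(us[i],v),.076)[:2])
    P=np.array(P);vx,vy,x,y=cv2.fitLine(P.astype(np.float32),cv2.DIST_HUBER,0,.001,.001).ravel()
    res=(P-[x,y])@[-vy,vx]
    if vy>0:vx,vy=-vx,-vy
    print("yaw",np.degrees(np.arctan2(vy,vx)),"x at y=-.19",x+vx/vy*(-.19-y),"x at -.25",x+vx/vy*(-.25-y),res.std())
edge((247,84),(220,200),1);edge((299,96),(270,208),-1)
E
```

```text
yaw -93.43963 x at y=-.19 0.48478132 x at -.25 0.481175 0.0029644965714058173
yaw -93.71088 x at y=-.19 0.5493317 x at -.25 0.54544026 0.0003240015510320478
```

Request:
drive_tool:
  series:
    - [[2,3,0],-1]
    - [[2.5,3,0],0]
    - [[0,0,-2],0]
    - [[0,0,-3],0]
    - [[0,0,-3],0]
    - [[0,0,-3],0]
    - [[0,0,-2.5],0]
    - [[0,0,0],0]
    - [[0,0,0],0]
    - [[0,0,0],0]

```text
time: 11.9
ee_pos: [0.5239, -0.0957, 0.0358]
eef_rot: [0.729, 0.685, 0.001, 0.001]
ft_force: [-0.8, -0.0, -0.8]
width: 0.0128
grip_force: 49.9
```

```bash
python3 - <<'E'
from h import *
s=r.read_state();p=s["ee_pos"];q=s["eef_rot"];print(p,2*np.degrees(np.arctan2(q[1],q[0]))-90,s["ft_force"])
c=shot("wrist","pics/w5.png");np.savez("w5.npz",**c)
sc=shot("scene");a=sc["color"][140:220,240:340,::-1];cv2.imwrite("pics/w5b.png",np.hstack([cv2.resize(cv2.imread("pics/w5.png")[:,100:420],(400,480)),cv2.resize(a,(400,480),interpolation=2)]))
E
```

```text
[ 0.52386174 -0.09571888  0.03582117] -3.601511945552872 [-0.77353052 -0.01517222 -0.8127122 ]
```

View pics/w5b.png

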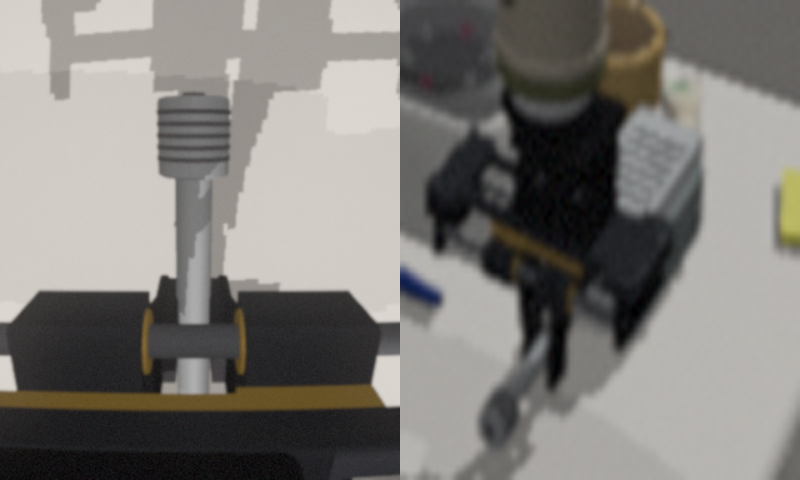

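The column is level and straight in the jaws, aimed at the ring. I'll advance slowly and watch the force.

Request:
drive_tool:
  series:
    - [[-0.03,-0.4,-0.18],0]
    - [[-0.03,-0.4,0],0]
    - [[-0.03,-0.4,0],0]
    - [[-0.02,-0.3,0],0]
    - [[-0.02,-0.3,0],0]
    - [[-0.02,-0.3,0],0]
    - [[-0.02,-0.3,0],0]
    - [[-0.01,-0.2,0],0]
    - [[-0.01,-0.2,0],0]
    - [[0,0,0],0]

```text
time: 13.25
ee_pos: [0.5211, -0.1237, 0.0328]
eef_rot: [0.729, 0.684, 0.0, 0.0]
ft_force: [0.3, 1.2, -1.6]
width: 0.0125
grip_force: 49.9
```

Request:
drive_tool:
  series:
    - [[0.03,-0.15,0.08],0]
    - [[0,-0.15,0],0]
    - [[-0.01,-0.15,0],0]
    - [[-0.01,-0.15,0],0]
    - [[-0.01,-0.15,0],0]
    - [[-0.01,-0.15,0],0]
    - [[-0.01,-0.15,0],0]
    - [[-0.01,-0.15,0],0]
    - [[-0.01,-0.15,0],0]
    - [[0,0,0],0]

```text
time: 14.5
ee_pos: [0.5207, -0.1373, 0.0336]
eef_rot: [0.729, 0.684, -0.0, 0.0]
ft_force: [1.3, -0.0, -1.8]
width: 0.0127
grip_force: 49.9
```

Request:
drive_tool:
  series:
    - [[-0.01,-0.2,0],0]
    - [[-0.01,-0.2,0],0]
    - [[-0.01,-0.2,0],0]
    - [[-0.01,-0.2,0],0]
    - [[-0.02,-0.2,0],0]
    - [[-0.01,-0.2,0],0]
    - [[-0.01,-0.2,0],0]
    - [[-0.01,-0.2,0],0]
    - [[-0.02,-0.2,0],0]
    - [[0,0,0],0]

```text
time: 15.75
ee_pos: [0.5198, -0.1549, 0.0336]
eef_rot: [0.729, 0.685, 0.0, 0.0]
ft_force: [2.9, 2.9, -2.5]
width: 0.0128
grip_force: 49.9
```

Request:
drive_tool:
  series:
    - [[0.02,-0.2,0],0]
    - [[0,-0.2,0],0]
    - [[0,-0.2,0],0]
    - [[-0.01,-0.2,0],0]
    - [[-0.01,-0.2,0],0]
    - [[-0.01,-0.2,0],0]
    - [[-0.01,-0.2,0],0]
    - [[-0.01,-0.2,0],0]
    - [[-0.01,-0.2,0],0]
    - [[0,0,0],0]

```text
time: 17.0
ee_pos: [0.5191, -0.1737, 0.0336]
eef_rot: [0.729, 0.684, -0.0, 0.0]
ft_force: [-0.0, 0.1, -4.2]
width: 0.0128
grip_force: 49.9
```

Request:
drive_tool:
  series:
    - [[-0.01,-0.2,0],0]
    - [[-0.01,-0.2,0],0]
    - [[-0.01,-0.1,0],0]
    - [[0,0,0],0]
    - [[0,0,0],0]
    - [[0,0,0],0]
    - [[0,0,0],0]
    - [[0,0,0],0]
    - [[0,0,0],0]
    - [[0,0,0],0]

```text
time: 18.25
ee_pos: [0.5189, -0.1782, 0.0336]
eef_rot: [0.729, 0.685, -0.0, 0.0]
ft_force: [0.4, -1.2, -3.7]
width: 0.0124
grip_force: 49.9
```

Request:
drive_tool:
  series:
    - [[0,0,0],0]
    - [[0,0,0],0]
    - [[0,0,0],0]
    - [[0,0,0],0]
    - [[0,0,0],0]
    - [[0,0,0],0]
    - [[0,0,0],0]
    - [[0,0,0],0]
    - [[0,0,0],0]
    - [[0,0,0],0]
  hand: 0

```text
time: 19.5
ee_pos: [0.5189, -0.1781, 0.0336]
eef_rot: [0.729, 0.685, 0.0, 0.0]
ft_force: [0.5, -0.4, 1.1]
width: 0.087
grip_force: 0.0
```

```bash
python3 - <<'E'
from h import *
s=r.read_state();print(s["ee_pos"],s["ft_force"],s["width"])
c=shot("wrist","pics/w6.png");np.savez("w6.npz",**c)
E
```

```text
[ 0.51890822 -0.17807878  0.0335882 ] [ 0.45174774 -0.439213    1.10313275] 0.08696357691605842
```

View pics/w6.png

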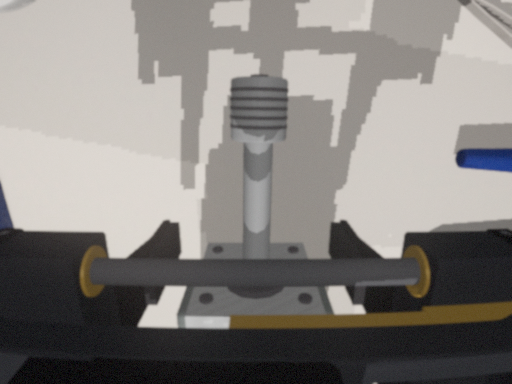

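The column sits in the ring, released and held by the shoe. Its head is at about (259,76..138), hardly leaning. I'll work out the head position and go back to it.

```bash
python3 - <<'E'
from h import *
L=lambda f:{k:(v if v.ndim else float(v)) for k,v in np.load(f).items()}
c=L("w6.npz");c5=L("w5.npz")
for p in[(259.5,79),(259,136),(257,262)]:print(onz(c,p,.043).round(4))
print(np.round([onz(c5,(100+p[0]*.8,p[1]*.8),.046) for p in[(194,97),(194,176),(194,300)]],4))
E
```

```text
[ 0.525 -0.093  0.043]
[ 0.5233 -0.1188  0.043 ]
[ 0.5183 -0.1857  0.043 ]
[[ 0.5281 -0.01    0.046 ]
 [ 0.5263 -0.0385  0.046 ]
 [ 0.5231 -0.0899  0.046 ]]
```

Request:
drive_tool:
  series:
    - [[0.08,1,0],0]
    - [[0.08,1,0],0]
    - [[0.08,1,0],0]
    - [[0.08,1,0],0]
    - [[0.08,1,0],0]
    - [[0.08,1,-0.1],0]
    - [[0.08,1,-0.1],0]
    - [[0.06,0.5,-0.05],0]
    - [[0,0,0],0]
    - [[0,0,0],0]

```text
time: 20.8
ee_pos: [0.525, -0.1035, 0.031]
eef_rot: [0.729, 0.684, -0.0, 0.0]
ft_force: [0.4, -0.3, 0.1]
width: 0.0869
grip_force: 0.0
```

Request:
drive_tool:
  series:
    - [[0,0,0],0]
    - [[0,0,0],0]
    - [[0,0,0],0]
    - [[0,0,0],0]
    - [[0,0,0],0]
    - [[0,0,0],0]
    - [[0,0,0],0]
    - [[0,0,0],0]
    - [[0,0,0],0]
    - [[0,0,0],0]
  hand: 1
  newtons: 50

```text
time: 22.05
ee_pos: [0.5251, -0.1031, 0.0311]
eef_rot: [0.729, 0.685, 0.0, -0.0]
ft_force: [-0.6, -0.1, -0.1]
width: 0.0247
grip_force: 50.0
```

Request:
drive_tool:
  series:
    - [[-0.02,-0.2,0.05],0]
    - [[-0.02,-0.3,0.05],0]
    - [[-0.03,-0.3,0.05],0]
    - [[-0.03,-0.3,0.05],0]
    - [[-0.03,-0.3,0.05],0]
    - [[-0.03,-0.3,0],0]
    - [[-0.03,-0.3,0],0]
    - [[-0.02,-0.3,0],0]
    - [[-0.02,-0.3,0],0]
    - [[-0.02,-0.3,0],0]

```text
time: 23.3
ee_pos: [0.5225, -0.1323, 0.0335]
eef_rot: [0.729, 0.685, -0.0, -0.0]
ft_force: [1.6, 2.5, -3.6]
width: 0.0245
grip_force: 49.9
```

Request:
drive_tool:
  series:
    - [[-0.01,-0.35,0.03],0]
    - [[-0.02,-0.35,0],0]
    - [[-0.02,-0.35,0],0]
    - [[-0.03,-0.35,0],0]
    - [[-0.02,-0.35,0],0]
    - [[-0.03,-0.35,0],0]
    - [[-0.02,-0.35,0],0]
    - [[-0.03,-0.35,0],0]
    - [[-0.02,-0.35,0],0]
    - [[-0.02,-0.25,0],0]

```text
time: 24.55
ee_pos: [0.5203, -0.1664, 0.0338]
eef_rot: [0.729, 0.684, -0.0, -0.0]
ft_force: [0.8, 2.5, -4.2]
width: 0.0249
grip_force: 49.9
```

Request:
drive_tool:
  series:
    - [[-0.01,-0.1,0],0]
    - [[-0.01,-0.1,0],0]
    - [[0,-0.1,0],0]
    - [[-0.01,-0.1,0],0]
    - [[-0.01,-0.1,0],0]
    - [[0,-0.1,0],0]
    - [[-0.01,-0.1,0],0]
    - [[0,-0.05,0],0]
    - [[0,0,0],0]
    - [[0,0,0],0]

```text
time: 25.8
ee_pos: [0.5199, -0.1734, 0.0339]
eef_rot: [0.729, 0.685, 0.0, -0.0]
ft_force: [-0.8, 2.7, -4.6]
width: 0.0249
grip_force: 49.9
```

Request:
drive_tool:
  series:
    - [[0,-0.05,0],0]
    - [[0,-0.05,0],0]
    - [[-0.01,-0.05,0],0]
    - [[0,-0.05,0],0]
    - [[0,0,0],0]
    - [[0,0,0],0]
    - [[0,0,0],0]
    - [[0,0,0],0]
    - [[0,0,0],0]
    - [[0,0,0],0]

```text
time: 27.05
ee_pos: [0.5199, -0.1735, 0.0338]
eef_rot: [0.728, 0.685, 0.001, -0.001]
ft_force: [0.0, 9.9, -2.6]
width: 0.0245
grip_force: 49.9
```

Request:
drive_tool:
  series:
    - [[0,-0.05,0],0]
    - [[0,-0.05,0],0]
    - [[0,-0.05,0],0]
    - [[0,0,0],0]
    - [[0,0,0],0]
    - [[0,0,0],0]
    - [[0,0,0],0]
    - [[0,0,0],0]
    - [[0,0,0],0]
    - [[0,0,0],0]

```text
time: 28.3
ee_pos: [0.5198, -0.1736, 0.0338]
eef_rot: [0.728, 0.686, 0.001, -0.002]
ft_force: [-1.6, 13.6, -1.6]
width: 0.0249
grip_force: 49.9
```

Request:
drive_tool:
  series:
    - [[0,-0.05,0],0]
    - [[0,-0.05,0],0]
    - [[0,-0.05,0],0]
    - [[0,0,0],0]
    - [[0,0,0],0]
    - [[0,0,0],0]
    - [[0,0,0],0]
    - [[0,0,0],0]
    - [[0,0,0],0]
    - [[0,0,0],0]

```text
time: 29.55
ee_pos: [0.5198, -0.1736, 0.0338]
eef_rot: [0.728, 0.686, 0.001, -0.002]
ft_force: [-2.1, 20.0, 1.3]
width: 0.025
grip_force: 50.0
```

```bash
python3 - <<'E'
from h import *
c=shot("wrist","pics/w7.png");np.savez("w7.npz",**c)
cv2.imwrite("pics/w7b.png",cv2.resize(cv2.imread("pics/w7.png")[120:300,140:380],(800,600),interpolation=2))
E
```

```text
(no output)
```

View pics/w7b.png

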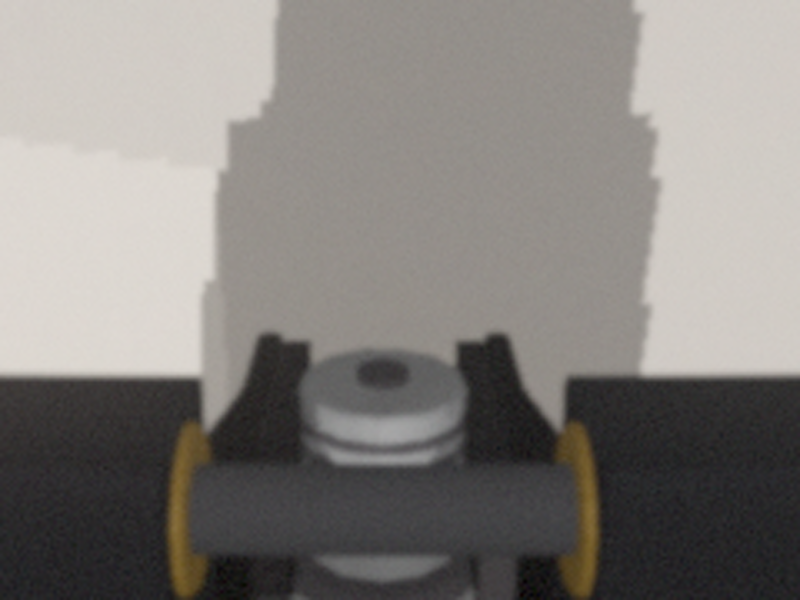

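The head's shoulder is at the ring (bottom of the crop, about row 580) and the tool feels 20 N. I'll unload, open, and check.

Request:
drive_tool:
  series:
    - [[0,0,0],0]
    - [[0,0,0],0]
    - [[0,0.1,0],0]
    - [[0,0.1,0],0]
    - [[0,0.1,0],0]
    - [[0,0.1,0],0]
    - [[0,0,0],0]
    - [[0,0,0],0]
    - [[0,0,0],0]
    - [[0,0,0],0]

```text
time: 30.85
ee_pos: [0.5199, -0.1735, 0.0338]
eef_rot: [0.729, 0.685, 0.0, -0.0]
ft_force: [0.6, 6.3, -3.7]
width: 0.0252
grip_force: 49.9
```

Request:
drive_tool:
  series:
    - [[0,0,0],0]
    - [[0,0,0],0]
    - [[0,0,0],0]
    - [[0,0,0],0]
    - [[0,0,0],0]
    - [[0,0,0],0]
    - [[0,0,0],0]
    - [[0,0,0],0]
    - [[0,0,0],0]
    - [[0,0,0],0]
  hand: 0

```text
time: 32.1
ee_pos: [0.5198, -0.1746, 0.0339]
eef_rot: [0.729, 0.685, 0.0, 0.0]
ft_force: [0.5, -0.3, -0.1]
width: 0.0868
grip_force: 0.0
```

Request:
drive_tool:
  series:
    - [[0,0.5,0],0]
    - [[0,0.5,1],0]
    - [[0,0.5,3],0]
    - [[0,0.5,4],0]
    - [[0,0.5,4],0]
    - [[0,1,4],0]
    - [[0,1,4],0]
    - [[0,0,0],0]
    - [[0,0,0],0]
    - [[0,0,0],0]

```text
time: 33.35
ee_pos: [0.5192, -0.1297, 0.2328]
eef_rot: [0.729, 0.684, -0.0, -0.001]
ft_force: [-0.6, 0.1, -1.3]
width: 0.0871
grip_force: 0.0
```

```bash
python3 - <<'E'
from h import *
s=r.read_state();print(s["ee_pos"])
c=shot("wrist","pics/w8.png");np.savez("w8.npz",**c)
print(proj(c,[.5178,-.193,.045]))
E
```

```text
[ 0.51915596 -0.12968594  0.23278983]
[258.2334636  218.57750352]
```

View pics/w8.png

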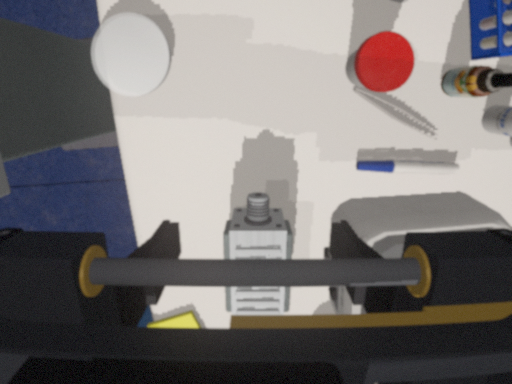

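The head now stands close against the block at about (258,205), released and in line. I'll do one numeric check of how far the head stands out before handing in.

```bash
python3 - <<'E'
from h import *
L=lambda f:{k:(v if v.ndim else float(v)) for k,v in np.load(f).items()}
c=L("w8.npz");g=cv2.cvtColor(c["color"],cv2.COLOR_RGB2GRAY)
print(g[186:232,255:262].mean(1).round().astype(int))
print("plate col 238:",g[200:232,238:242].mean(1).round().astype(int))
u=np.array([-.0628,-.998,0]);
for s in(-.028,-.032,-.036):
    b=np.array([.5178,-.193,.045])+u*s
    print(s,proj(c,b+[0,0,.013]),proj(c,b-[0,0,.013]))
m=np.array([.5178,-.193,.045])+u*.004
print("plate top",proj(c,m+[0,0,.031]),"sh top",proj(c,m-u*.004+[0,0,.013]),"ringtop",proj(c,m-u*.004+[0,0,.017]))
E
```

```text
[160 162 160 160 159 152 130  99  82  84  96 111 135 158 166 160 139 138
 148 136 121 119 113 105 113 114 106 108 114 106 106 119 127 126 116  96
  79  78  80  88 105 110 112 118 146 179]
plate col 238: [161 161 160 161 161 158 148 132 112  92  86  97 108 112 114 114 113 113
 113 112 112 113 113 110 102  98 100 108 112 120 151 184]
-0.028 [258.43555391 200.00557417] [258.22296078 193.10152752]
-0.032 [258.44971319 196.65491442] [258.23537627 189.95336738]
-0.036 [258.46389062 193.28173587] [258.24780456 186.7858126 ]
plate top [258.47735657 232.54219455] sh top [258.33705435 222.83295942] ringtop [258.37036555 224.20217592]
```

```bash
python3 -c "
from bench import r
print(r.close_job())"
```

```text
the job is handed in; nothing more can be done
None
```

The column is home against the seat ring: it was pressed there at up to 20 N at the wrist (about 1.4 s near that level), then released, and the job is handed in with no verdict shown; I viewed 11 pictures, one over the limit of 10.

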